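Lap the upper mould half and bring it over its register pins

ROBOT

A 6-joint arm with a two-finger parallel gripper is mounted at the origin on a cart in front of the work surface, level with it; the furniture and walls round the work are solid. World frame = base frame: x ahead of the robot, y to its left, z up, the work surface at z = 0. Lengths are in m, angles in rad, forces in N, time in s.
With the tool pointing down it reaches from about 0.35 to 0.875 m from the base axis. Payload 4.2 kg.
Tool frame: the origin (TCP) lies between the finger pads; the fingertips stand 11 mm ahead of it and the grasp point (between the pads) lies 8 mm behind it; z points along the fingers, y is the direction in which the jaws open and shut (so a half turn about z gives the same grasp; the last joint's range is limited). The gripper opens to 87 mm and grips with 3 to 60 N. Pads are 19 mm wide; open, the fingers measure 117 mm over their backs; the gripper's body (75 mm by 190 mm) begins 51 mm behind the grasp point.
Start: joints at [-0.884, 0.385, 0.008, 0, -1.194, -0.259], TCP at [0.259, -0.569, 0.234] pointing down, gripper open.
Joint ranges: [-3.14, 3.14], [-1.21, 2.06], [-1.07, 1.41], [-3.16, 2.05], [-2.99, -0.16], [-3.1, 3.1]. Speed limits (rad/s): [2.79, 2.79, 3.14, 3.14, 3.14, 3.14].

INTERFACE

Orientations are given as a 3x3 rotation matrix whose columns are the frame's x, y, z axes.
In Python, from cell import telemetry, imaging, manip gives the robot as it stands.
- The arm moves only by the tool arm_command, never from a script. Its argument "deltas" is one flat list of numbers, 7 for each row, row after row: the shift along the tool's x, y, z in units of 40 mm (1.0 is 40 mm), then the turn, a rotation vector about the tool's x, y, z in units of 10 degrees (1.0 is 10 degrees), then the finger opening in mm, from 0 to 87. A call has 1 to 8 rows; each row is the pose to reach, as a shift and turn from the pose commanded when the call began, along the tool's axes at that moment; what a row does not reach only later rows make up. A row lasts 1/8 s, in which the tool goes at most 62.5 mm and 10.7 degrees, less where a joint would pass 70% of its speed; a pose out of reach is approached as far as the arm can. A call with a gripper value outside its range is refused whole. The fingers move at their own pace and stop on an object; "grip_force" is the grip in N (left out, the last holds). Time passes only in rows, so rows that repeat a pose let the fingers close. It gives the time, the measured TCP pose, the force and the opening at its end, in the units of the state.
- telemetry.get_obs(): the state, without advancing time (a new reading comes with each control period).
- imaging.grab_frame(name): name is "side" or "top" or "wrist"; returns a dict with "pixels" (420x560x3 uint8, blue, green, red), "mtx" (3x3 intrinsics, pixels), "position" and "orientation" of the camera in the world; the wrist camera has in their place "mount" (4x4, takes a point from camera to tool coordinates, whose origin is the TCP and whose axes are the flange's). Camera axes: x right, y down, z forward; pixel columns grow to the right and rows downward; lengths in m; the calibration is good to about 2 mm. A picture is of the moment at which its call begins: read the wrist's pose just before it. There is no depth.
- manip.job_done(): hands the job in, once; it reports no verdict.
The state is a dict: "t": time; "joints": joint angles; "joint_velocities": joint speeds; "joint_efforts": joint torques, N m; "position": TCP position; "ee_rot": TCP orientation; "ft_force": force on the tool from outside, world axes, zero at the start; "torque": the same for the moment, N m; "grip_width": finger opening in m.
Only numpy, scipy, OpenCV 4.12 (cv2) and the standard library are available. Lean on these libraries where they do the work, as an engineer would, in place of code of your own. Each camera call takes 0.05 s, during which the arm holds its last target. There are 200 camera calls.

TASK

Pick up the loose upper half of the aluminium wax mould and, pressing its underside flat and lightly on the emery, draw it in one steady stroke along the lapping plate from beside the clamp strip to the free end. Then carry it over the bur block to the lower half and stop with its drilled holes squarely over the matching pins (brass injection bush at the thick brass pin's end), level and about 5 mm above the pin tips, so that I can blow the dust out and sight the seam before it is closed. Finish while still holding it there: it must not touch the pins, and the things standing about stay where they are.

Things in the scene. Friction and masses are not known exactly. Their poses are not given: they have to be found in the camera images.
- top_centre (a point): Centre (half-way up) of the upper mould half, the loose thing to handle: an aluminium block, 84 mm long (x) x 46 mm wide (y) x 28 mm high (z), about 0.25 kg, lying with its flat underside down. Two holes are drilled right through it from top to bottom. At its -x end a brass injection bush (16 mm across) stands out 8 mm, its axis 13 mm above the underside. Grip it across the 46 mm width at mid-length. Axes: the block's own.
- mould_top: The same upper mould half; origin at the centre of its underside (14 mm below top_centre), same axes. Behind it on the right a lamp hood hangs over the bench (x beyond 0.63 m, y below -0.26 m, 0.19 m up): keep the wrist clear of it.
- hole_thick (a point): Mouth, in the underside of the upper half, of its 11.5 mm hole for the thick pin: 31 mm towards the bush end (-x) and 12 mm to -y of the block's centre.
- hole_thin (a point): Mouth, in the underside of the upper half, of its 7.5 mm hole for the thin pin: 31 mm to +x and 12 mm to +y of the block's centre.
- mould_base: The lower mould half, fixed: an aluminium block 84 x 46 mm, long side along x, on a flange 116 x 46 x 6 mm screwed to a 12 mm plywood board; origin at the centre of the flange's underside (12 mm above the bench). Its flat top is 28 mm above the origin and shows a ring-shaped cavity and a dark channel running to its -x end; two upright pins stand 12 mm out of it.
- pin_thick (a point): Tip of the thick pin, brass, 10 mm across, 31 mm to -x and 12 mm to -y of the lower half's centre, 40 mm above its origin, 52 mm above the bench. Round-nosed.
- pin_thin (a point): Tip of the thin pin, steel, 6 mm across, 31 mm to +x and 12 mm to +y of the lower half's centre, at the same height.
- lap_plate: Lapping plate, fixed: dark iron plate 250 mm long (x) x 120 mm wide (y); origin under its centre, on the bench. Its flat top, a dark emery sheet 104 mm wide, is 17 mm above the bench, rigid, and clear from x = -123 mm (free end, nearer the robot) to x = +105 mm, where a 21 mm high aluminium clamp strip with two brass thumb screws (29 mm high) lies across it. Stroke from the strip towards -x. Full contact is 4 to 40 N; the block's weight alone (2 to 3 N) is not enough.
- bur_block: Wooden block full of burs, 156 mm long (y) x 42 mm wide (x), 64 mm high, standing loose between the lapping plate and the lower mould half; origin at the centre of its underside. Leave it alone.
- small_jar: White jar, 72 mm across, 66 mm high, loose; origin at the centre of its underside. Leave it alone.
- air_bulb: Red rubber air bulb, 42 mm across, 75 mm high, standing loose; origin at the centre of its underside. Leave it alone.
- spool: Spool of thread, 24 mm across, 30 mm high, standing loose; origin at the centre of its underside. Leave it alone.
Things that resemble listed ones, but are neither listed nor needed, are in the scene too. What is shaped like the mould_top but orange is not meant.

How it is judged:
By the outcome, as a careful person would: the job done as asked, in the order asked, and still so for the second after the job is handed in, while the arm keeps its last pose, push and grip.
It also fails if it takes over 64 s, if anything falls off the work surface, if the arm or the gripper's body presses on something with over 40 N, if the wrist force passes 120 N, or if a joint passes its speed limit or range.

## Working session

There is one attempt and no reset: what is moved stays moved. The work goes in short steps, Python scripts to look and compute and a tool call to move; the robot and the scene stay as the last step left them, time stands still between calls to the robot, and variables do not carry over. Pictures are saved under pics/ and viewed, about 8 in all and at most 12, crops included, and the job is handed in when it is done.

Besides the shell and the picture viewer there is one more tool, called after "Emit:" as a command line: name --argument value ..., lists and objects as JSON in quotes. arm_command: Moves the arm, as the interface text tells. Its arguments: {"type":"object","properties":{"deltas":{"type":"array","items":{"type":"number"}},"grip_force":{"type":"number"}},"required":["deltas"]}

```bash
mkdir -p pics; cat > h.py <<'E'
import numpy as np, cv2
from cell import telemetry, imaging, manip
def grab(n,save=None):
    o=telemetry.get_obs(); f=imaging.grab_frame(n); im=np.ascontiguousarray(f["pixels"]); K=np.array(f["mtx"])
    if "mount" in f:
        T=np.eye(4); T[:3,:3]=o["ee_rot"]; T[:3,3]=o["position"]; C=T@np.array(f["mount"]); R,p=C[:3,:3],C[:3,3]
    else: R,p=np.array(f["orientation"]),np.array(f["position"])
    if save: cv2.imwrite("pics/"+save,im)
    return im,K,R,p,o
def ray(uv,z,K,R,p):
    d=R@np.linalg.solve(K,[uv[0],uv[1],1.]); return p+d*(z-p[2])/d[2]
def proj(X,K,R,p):
    c=K@(R.T@(np.array(X)-p)); return c[:2]/c[2]
E
python3 - <<'E'
from h import *
np.set_printoptions(precision=4,suppress=True)
for n in("top","side"):
    im,K,R,p,o=grab(n,n+"0.png"); print(n,K,R,p)
np.savez('x.npz')
print(o)
a=cv2.imread('pics/top0.png');b=cv2.imread('pics/side0.png')
E
```

```text
top [[493.1498   0.     280.5616]
 [  0.     493.1498 209.415 ]
 [  0.       0.       1.    ]] [[-0.0285 -0.9971  0.0706]
 [-0.9996  0.0287  0.0017]
 [-0.0037 -0.0705 -0.9975]] [ 0.4305 -0.1227  1.5933]
side [[422.7607   0.     278.7697]
 [  0.     422.7607 208.6861]
 [  0.       0.       1.    ]] [[ 0.7444 -0.2608  0.6147]
 [-0.6677 -0.297   0.6826]
 [ 0.0045 -0.9186 -0.3952]] [-0.3358 -1.088   0.6328]
{'t': 0.05, 'joints': array([-0.8844,  0.3855,  0.0067, -0.0005, -1.194 , -0.2586]), 'joint_velocities': array([-0.0005,  0.0002,  0.0017,  0.0015, -0.0012, -0.0006]), 'joint_efforts': array([ -0.0003, -39.2049,  18.8164,   4.2396,   0.0138,  -0.    ]), 'position': array([ 0.2591, -0.5682,  0.2325]), 'ee_rot': array([[-0.9099, -0.4147, -0.0009],
       [-0.4147,  0.9099,  0.0019],
       [ 0.0001,  0.0021, -1.    ]]), 'ft_force': array([-0.9896,  0.005 , -0.9642]), 'torque': array([-0.0152, -0.0289,  0.0047]), 'grip_width': 0.08735752704305703}
```

View pics/top0.png

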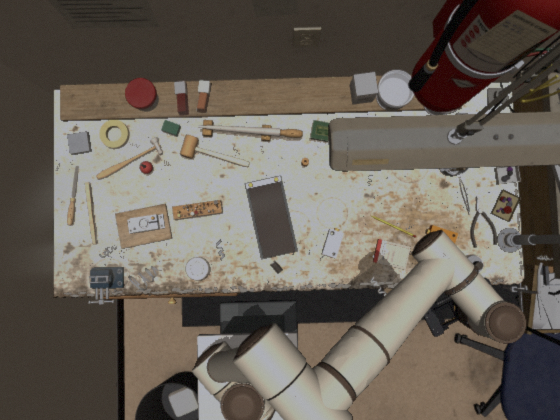

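View pics/side0.png

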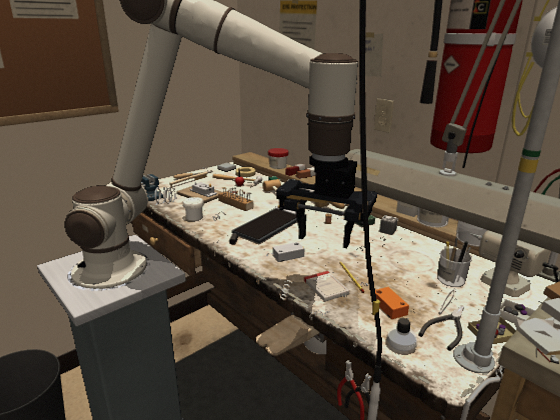

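The top view shows the lapping plate at (272,217), the bur block (198,210), the lower half on its board (146,223), the jar (197,269), and a pale block at (331,242). Candidates for the upper half are the pale block at top (331,242) / side (289,252), the orange block at top ~(440,235) / side (391,300), which is excluded, the grey cube at top (79,142), and the fixed lower half at (146,223). I choose (331,242) and will check it in a close crop.

```bash
python3 - <<'E'
from h import *
a=cv2.imread('pics/top0.png');b=cv2.imread('pics/side0.png')
c=np.zeros((600,800,3),np.uint8)
c[:300,:]=cv2.resize(a[180:285,100:380],(800,300),interpolation=cv2.INTER_CUBIC)
c[300:,:400]=cv2.resize(b[230:275,260:320],(400,300),interpolation=cv2.INTER_CUBIC)
c[300:,400:]=cv2.resize(a[215:270,300:373],(400,300),interpolation=cv2.INTER_CUBIC)
cv2.imwrite('pics/c1.png',c)
im,K,R,p,o=grab("top")
for n,uv,z in[("top",(331,242),.028),("base",(146,223),.04),("bur",(198,210),.064),("plate",(272,217),.017),("strip",(264,182),.03),("free",(281,255),.017),("jar",(197,269),.066),("red",(146,168),.07)]: print(n,ray(uv,z,K,R,p).round(3))
E
```

```text
top [ 0.433 -0.277  0.028]
base [0.51  0.305 0.04 ]
bur [0.544 0.137 0.064]
plate [ 0.518 -0.092  0.017]
strip [ 0.63 -0.07  0.03]
free [ 0.397 -0.117  0.017]
jar [0.362 0.142 0.066]
red [0.68  0.296 0.07 ]
```

View pics/c1.png

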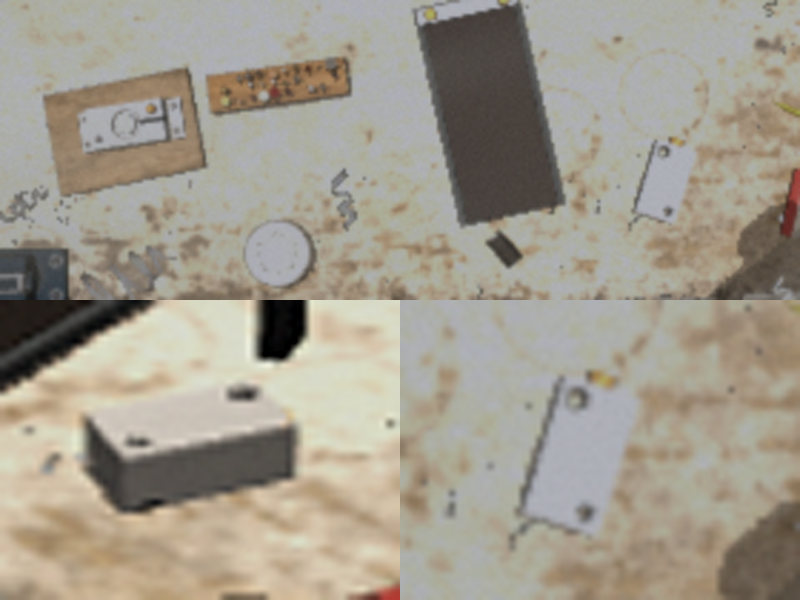

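The crop confirms it: an aluminium block with two holes and the brass bush at its far (upper) end, at about (0.433, -0.277). Now moving above it.

Emit:
arm_command --deltas '[-7,4.8,0,0,0,-8,87,-7,4.8,0,0,0,-8,87,-7,4.8,0,0,0,-8,87,-7,4.8,0,0,0,-8,87,-7,4.8,0,0,0,-8,87,-7,4.8,0,0,0,-8,87,-7,4.8,0,0,0,-8,87,-7,4.8,0,0,0,-8,87]'

```text
t: 1.15
position: [0.4346, -0.2771, 0.2333]
ee_rot: [[0.255, -0.967, -0.001], [-0.967, -0.255, 0.0], [-0.0, 0.0, -1.0]]
ft_force: [-0.3, 0.4, 0.6]
grip_width: 0.0873
```

Emit:
arm_command --deltas '[0,0,0,0,0,-6,87,0,0,0,0,0,-6,87,0,0,0,0,0,-6,87,0,0,0,0,0,-6,87,0,0,0,0,0,-6,87,0,0,0,0,0,-6,87,0,0,0,0,0,-6,87]'

```text
t: 2.02
position: [0.4342, -0.2777, 0.2333]
ee_rot: [[0.963, -0.268, -0.001], [-0.268, -0.963, 0.0], [-0.001, -0.0, -1.0]]
ft_force: [0.1, -0.4, -0.2]
grip_width: 0.087
```

```bash
python3 - <<'E'
from h import *
im,K,R,p,o=grab("wrist","w1.png"); print(o["position"],o["ee_rot"].round(3),o["joints"],o["t"],p,R.round(3),K)
E
```

```text
[ 0.43421081 -0.2776821   0.23328782] [[ 0.963 -0.268 -0.001]
 [-0.268 -0.963  0.   ]
 [-0.001 -0.    -1.   ]] [-2.53816226e-01  1.98604098e-01 -2.57073237e-01 -1.68479149e-04
 -1.11572568e+00  1.55294564e+00] 2.025 [ 0.50038822 -0.29581041  0.38379698] [[-0.268 -0.932 -0.245]
 [-0.963  0.259  0.068]
 [ 0.     0.254 -0.967]] [[312.85452922   0.         283.67718829]
 [  0.         312.85452922 209.89599236]
 [  0.           0.           1.        ]]
```

View pics/w1.png

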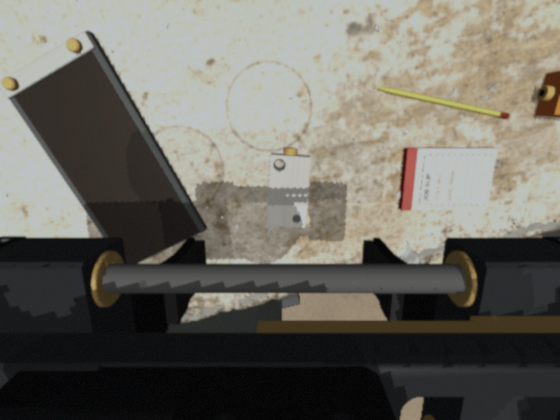

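The wrist view shows the upper half at (290,190): bush at (290,151), thick hole at (280,164), thin hole at (297,218), already nearly aligned with the tool. Measuring it now.

```bash
python3 - <<'E'
from h import *
im,K,R,p,o=grab("wrist")
x0,y0,x1,y1=255,140,325,240
c=im[y0:y1,x0:x1].astype(int)
g=cv2.cvtColor(im,cv2.COLOR_BGR2GRAY)[y0:y1,x0:x1]
for (u,v) in[(280,164),(297,218)]:
    s=g[v-8-y0:v+9-y0,u-8-x0:u+9-x0]; t=(s<np.median(s)*0.72).astype(np.uint8)
    n,l,st,ce=cv2.connectedComponentsWithStats(t)
    for i in range(1,n): print("hole",ce[i]+[u-8,v-8],st[i],ray(ce[i]+[u-8,v-8],.028,K,R,p).round(4))
sat=(c[...,2]-c[...,0])/(c.sum(2)+1)
m=((sat<0.035)).astype(np.uint8)
m=cv2.morphologyEx(m,cv2.MORPH_OPEN,np.ones((5,5)));
n,l,st,ce=cv2.connectedComponentsWithStats(m); i=1+np.argmax(st[1:,4]); print(st[i],ce[i]+[x0,y0])
cn=max(cv2.findContours((l==i).astype(np.uint8),cv2.RETR_EXTERNAL,cv2.CHAIN_APPROX_NONE)[0],key=cv2.contourArea)
b=cv2.minAreaRect(cn.astype(np.float32)+np.float32([[x0,y0]])); q=cv2.boxPoints(b); P=np.array([ray(k,.028,K,R,p) for k in q]); print(q,P.round(4),P.mean(0),[np.linalg.norm(P[k]-P[k-1]).round(4) for k in range(4)])
v=np.hstack([cv2.resize(im[y0:y1,x0:x1],None,fx=5,fy=5,interpolation=cv2.INTER_CUBIC),cv2.cvtColor(cv2.resize(m*255,None,fx=5,fy=5),cv2.COLOR_GRAY2BGR)])
cv2.imwrite('pics/c2.png',v)
E
```

```text
hole [281. 160.] [9 4 1 1 1] [ 0.4674 -0.2836  0.028 ]
hole [279.11904762 167.19047619] [ 2  7 11  8 42] [ 0.4602 -0.2793  0.028 ]
hole [296.02272727 218.31818182] [ 4  5  7  8 44] [ 0.3966 -0.2822  0.028 ]
[   0   11   56   77 3064] [286.67265013 188.87075718]
[[255. 151.]
 [310. 151.]
 [310. 227.]
 [255. 227.]] [[ 0.4848 -0.2582  0.028 ]
 [ 0.4683 -0.3176  0.028 ]
 [ 0.3817 -0.2955  0.028 ]
 [ 0.3994 -0.2322  0.028 ]] [ 0.43354884 -0.27588959  0.028     ] [np.float64(0.0894), np.float64(0.0616), np.float64(0.0894), np.float64(0.0656)]
```

View pics/c2.png

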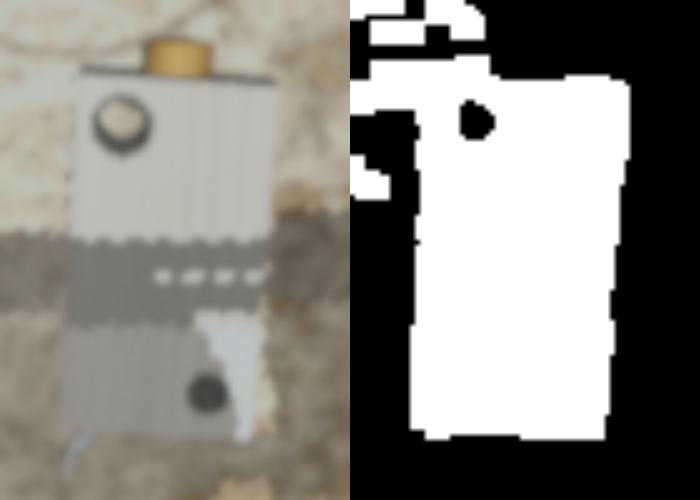

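The crop shows the top-face corners at about (271,154), (310,156), (306,228) and (267,226). The full hole circles are at (279.6,164.8) and (296.6,218.6).

```bash
python3 - <<'E'
from h import *
im,K,R,p,o=grab("wrist")
A=ray((279.6,164.8),.028,K,R,p);B=ray((296.6,218.6),.028,K,R,p)
d=B-A; yaw=np.degrees(np.arctan2(d[1],d[0])-np.arctan2(24,62))
print("holes",A,B,np.linalg.norm(d),"nominal",np.hypot(62,24),"mid",(A+B)/2,"yaw",yaw)
C=[ray(c,.028,K,R,p) for c in[(270.8,154.2),(310.6,156),(306.2,228),(267,226.6)]]
C=np.array(C);print(C.round(4),C.mean(0)); e=C[3]+C[2]-C[0]-C[1];print("yaw",np.degrees(np.arctan2(e[1],e[0])),np.linalg.norm(e)/2,np.linalg.norm(C[0]-C[1]),np.linalg.norm(C[3]-C[2]))
T=o["ee_rot"];print("tool x ang",np.degrees(np.arctan2(T[1,0],T[0,0])),"local",T.T@(((A+B)/2)-o["position"]))
E
```

```text
holes [ 0.46265592 -0.28062049  0.028     ] [ 0.39614133 -0.28276889  0.028     ] 0.06654927887383581 nominal 66.48308055437865 mid [ 0.42939862 -0.28169469  0.028     ] yaw -199.31126567487615
[[ 0.4767 -0.2743  0.028 ]
 [ 0.4628 -0.3169  0.028 ]
 [ 0.3818 -0.2908  0.028 ]
 [ 0.396  -0.2462  0.028 ]] [ 0.42932569 -0.28205124  0.028     ]
yaw 161.45865629327844 0.08528649350922347 0.04480976575262529 0.04682263169527794
tool x ang -15.596211893672717 local [-0.00358425  0.0051429   0.20538978]
```

Emit:
arm_command --deltas '[-0.09,0.13,1.4,0,0,0.34,87,-0.09,0.13,2.8,0,0,0.34,87,-0.09,0.13,4,0,0,0.34,87,-0.09,0.13,4.8,0,0,0.34,87,-0.09,0.13,5.25,0,0,0.34,87,-0.09,0.13,5.45,0,0,0.34,87,-0.09,0.13,5.45,0,0,0.34,87]'

```text
t: 3.05
position: [0.4296, -0.2819, 0.0155]
ee_rot: [[0.946, -0.324, -0.0], [-0.324, -0.946, 0.0], [-0.0, 0.0, -1.0]]
ft_force: [0.4, 0.1, 0.5]
grip_width: 0.0865
```

Emit:
arm_command --deltas '[0,0,0,0,0,0,40,0,0,0,0,0,0,40,0,0,0,0,0,0,40,0,0,0,0,0,0,40,0,0,0,0,0,0,40,0,0,0,0,0,0,40]' --grip_force 35

```text
t: 3.8
position: [0.4296, -0.2818, 0.0157]
ee_rot: [[0.946, -0.324, 0.0], [-0.324, -0.946, -0.0], [0.0, -0.0, -1.0]]
ft_force: [-0.2, 0.2, 1.6]
grip_width: 0.0458
```

Gripped at 46 mm. Measuring the plate and the lower half in the starting top image (arm clear of them), while lifting.

Emit:
arm_command --deltas '[0,0,-0.5,0,0,0,40,0,0,-1.5,0,0,0,40,0,0,-2.5,0,0,0,40,0,0,-2.5,0,0,0,40]'

```text
t: 4.3
position: [0.4314, -0.2824, 0.1182]
ee_rot: [[0.946, -0.323, 0.006], [-0.323, -0.946, -0.002], [0.007, -0.0, -1.0]]
ft_force: [-0.1, -0.6, -3.3]
grip_width: 0.0458
```

```bash
python3 - <<'E'
from h import *
_,K,R,p,o=grab("top"); im=cv2.imread('pics/top0.png')
def rect(m,off,z,name):
    m=cv2.morphologyEx(m.astype(np.uint8),cv2.MORPH_OPEN,np.ones((3,3)))
    n,l,st,ce=cv2.connectedComponentsWithStats(m); i=1+np.argmax(st[1:,4])
    cn=max(cv2.findContours((l==i).astype(np.uint8),0,cv2.CHAIN_APPROX_NONE)[0],key=cv2.contourArea)
    W=np.array([ray(k[0]+np.array(off),z,K,R,p)[:2] for k in cn.astype(float)],np.float32)
    b=cv2.minAreaRect(W*1000); q=cv2.boxPoints(b); print(name,b,q.round(0).tolist())
g=cv2.cvtColor(im,cv2.COLOR_BGR2GRAY).astype(int)
c=g[170:265,235:305]; rect(c<110,(235,170),.017,"plate")
c=im[175:265,100:180].astype(int); sat=(c[...,2]-c[...,0])/(c.sum(2)+1)
print("sat board",sat[60,40],"al",sat[45,30])
rect((sat>.09),(100,175),.012,"board")
b0=im[205:245,120:172].astype(int); s=(b0[...,2]-b0[...,0])/(b0.sum(2)+1); rect(s<.06,(120,205),.04,"al")
c=im[195:225,165:230].astype(int); s=(c[...,2]-c[...,0])/(c.sum(2)+1); rect(s>.13,(165,195),.064,"bur")
cv2.imwrite('pics/base.png',cv2.resize(im[195:250,105:235],None,fx=6,fy=6,interpolation=cv2.INTER_CUBIC))
E
```

```text
plate ((509.77471923828125, -89.08750915527344), (231.41448974609375, 119.98446655273438), 11.106963157653809) [[385.0, -53.0], [408.0, -170.0], [635.0, -126.0], [612.0, -8.0]]
sat board 0.10941475826972011 al -0.005791505791505791
board ((502.68841552734375, 322.44989013671875), (113.27931213378906, 164.08816528320312), 10.105023384094238) [[433.0, 393.0], [461.0, 232.0], [573.0, 252.0], [544.0, 413.0]]
al ((509.5928955078125, 306.34716796875), (49.229713439941406, 115.1994857788086), 6.510181903839111) [[479.0, 361.0], [492.0, 246.0], [541.0, 252.0], [528.0, 366.0]]
bur ((549.2765502929688, 116.1732177734375), (38.88166046142578, 101.68742370605469), 6.513699054718018) [[524.0, 164.0], [536.0, 63.0], [574.0, 68.0], [563.0, 169.0]]
```

Plate fit: origin ≈ (0.520, -0.087), yaw 11.1°, dark area 231×120 mm against 230×120 expected. Moving to hover at the stroke start.

Emit:
arm_command --deltas '[0.3,-1,0,0,0,-0.6,40,0.6,-2.2,0,0,0,-1.2,40,1,-3.5,0,0,0,-1.8,40,1.4,-4.8,0,0,0,-2.5,40,1.67,-5.7,0,0,0,-3,40,1.67,-5.97,0,0,0,-3,40,1.67,-5.97,0,0,0,-3,40,1.67,-5.97,0.8,0,0,-3,40]'

```text
t: 5.35
position: [0.571, -0.0783, 0.0848]
ee_rot: [[0.981, 0.192, 0.005], [0.192, -0.981, 0.0], [0.005, 0.001, -1.0]]
ft_force: [-0.5, -0.3, -2.8]
grip_width: 0.0457
```

```bash
python3 - <<'E'
from h import *
im,K,R,p,o=grab("wrist","w2.png"); print(o["position"],o["ee_rot"].round(4),o["ft_force"],o["joints"][5])
T=o["ee_rot"];t=o["position"]
for q in[(0.05,0,0),(.042,.023,0),(.042,-.023,0)]: X=t+T@np.array(q); print(q,proj(X,K,R,p))
u=np.array([.9813,.1926,0]);n=np.array([-.1926,.9813,0]);O=np.array([.520,-.0873,.017])
for a,b in((.105,.052),(.105,-.052),(.105,0)): print("strip edge exp",proj(O+a*u+b*n+[0,0,.004],K,R,p))
E
```

```text
[ 0.57103956 -0.07828342  0.084788  ] [[ 9.814e-01  1.917e-01  4.600e-03]
 [ 1.917e-01 -9.814e-01  2.000e-04]
 [ 4.500e-03  7.000e-04 -1.000e+00]] [-0.52609978 -0.26640269 -2.7971824 ] 1.6182789145953238
(0.05, 0, 0) [284.53823075 168.17000563]
(0.042, 0.023, 0) [331.73553542 184.62770653]
(0.042, -0.023, 0) [237.30634272 184.59555624]
strip edge exp [205.80361212 152.16841225]
strip edge exp [359.58497747 152.07411664]
strip edge exp [282.70408152 152.12125844]
```

View pics/w2.png

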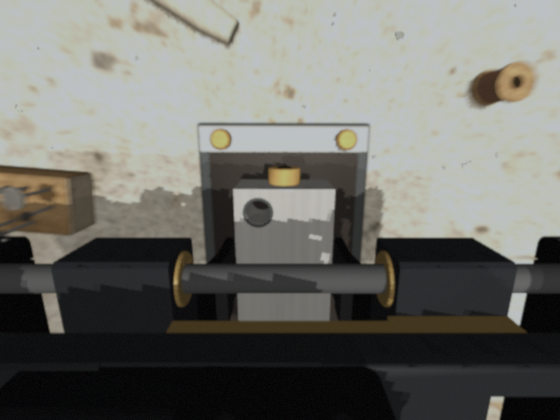

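The strip edge is at row 152, where the plate fit predicts it. The bush at (284,175) points to the strip, the block is square in the jaws, the bur block (45,200) and spool (515,80) are clear. Descending.

Emit:
arm_command --deltas '[0,0,0.4,0,0,0,40,0,0,0.8,0,0,0,40,0,0,1.1,0,0,0,40,0,0,1.17,0,0,0,40,0,0,1.17,0,0,0,40,0,0,1.17,0,0,0,40]'

```text
t: 6.15
position: [0.5706, -0.0774, 0.0374]
ee_rot: [[0.981, 0.193, 0.001], [0.193, -0.981, 0.0], [0.001, 0.0, -1.0]]
ft_force: [0.8, 0.3, -2.2]
grip_width: 0.0457
```

Emit:
arm_command --deltas '[0,0,0.03,0,0,0,40,0,0,0.06,0,0,0,40,0,0,0.08,0,0,0,40,0,0,0.08,0,0,0,40]'

```text
t: 6.65
position: [0.57, -0.0775, 0.0335]
ee_rot: [[0.981, 0.193, -0.0], [0.193, -0.981, -0.0], [-0.0, 0.0, -1.0]]
ft_force: [0.7, -0.0, -2.5]
grip_width: 0.0459
```

Level (tilt <0.001). Easing into contact.

Emit:
arm_command --deltas '[0,0,0.015,0,0,0,40,0,0,0.03,0,0,0,40,0,0,0.03,0,0,0,40,0,0,0.03,0,0,0,40]'

```text
t: 7.15
position: [0.5701, -0.0775, 0.0327]
ee_rot: [[0.981, 0.193, 0.0], [0.193, -0.981, -0.0], [0.0, 0.0, -1.0]]
ft_force: [-1.1, 1.6, 1.9]
grip_width: 0.046
```

Emit:
arm_command --deltas '[0,0,0.01,0,0,0,40,0,0,0.015,0,0,0,40,0,0,0.015,0,0,0,40,0,0,0.015,0,0,0,40]'

```text
t: 7.65
position: [0.5702, -0.0775, 0.0327]
ee_rot: [[0.981, 0.193, 0.0], [0.193, -0.981, -0.0], [0.0, 0.0, -1.0]]
ft_force: [-3.2, -0.2, 6.0]
grip_width: 0.0458
```

Emit:
arm_command --deltas '[0,0,0.01,0,0,0,40,0,0,0.02,0,0,0,40,0,0,0.025,0,0,0,40,0,0,0.025,0,0,0,40]'

```text
t: 8.15
position: [0.5702, -0.0775, 0.0326]
ee_rot: [[0.981, 0.193, 0.001], [0.193, -0.981, -0.0], [0.0, 0.0, -1.0]]
ft_force: [-3.5, 1.9, 12.1]
grip_width: 0.046
```

Emit:
arm_command --deltas '[-0.07,0,0,0,0,0,40,-0.2,0,0,0,0,0,40,-0.34,0,0,0,0,0,40,-0.48,0,0,0,0,0,40,-0.62,0,0,0,0,0,40,-0.76,0,0,0,0,0,40,-0.9,0,0,0,0,0,40,-1.04,0,0,0,0,0,40]'

```text
t: 9.15
position: [0.5332, -0.0853, 0.0328]
ee_rot: [[0.981, 0.194, 0.009], [0.194, -0.981, 0.0], [0.009, 0.002, -1.0]]
ft_force: [3.9, 0.6, 7.1]
grip_width: 0.0459
```

Emit:
arm_command --deltas '[-0.14,0,0.01,0,-0.02,0,40,-0.28,0,0.02,0,-0.04,0,40,-0.42,0,0.02,0,-0.04,0,40,-0.56,0,0.02,0,-0.04,0,40,-0.7,0,0.02,0,-0.04,0,40,-0.84,0,0.02,0,-0.04,0,40,-0.98,0,0.02,0,-0.04,0,40,-1.12,0,0.02,0,-0.04,0,40]'

```text
t: 10.15
position: [0.4912, -0.0938, 0.0327]
ee_rot: [[0.981, 0.195, 0.006], [0.195, -0.981, -0.001], [0.006, 0.002, -1.0]]
ft_force: [5.5, 0.1, 8.3]
grip_width: 0.0456
```

Emit:
arm_command --deltas '[-0.14,0,0.003,0,0,0,40,-0.28,0,0.005,0,0,0,40,-0.42,0,0.006,0,0,0,40,-0.56,0,0.008,0,0,0,40,-0.7,0,0.009,0,0,0,40,-0.84,0,0.01,0,0,0,40,-0.98,0,0.011,0,0.01,0,40,-1.1,0,0.012,0,0.02,0,40]'

```text
t: 11.15
position: [0.449, -0.1022, 0.0327]
ee_rot: [[0.981, 0.196, 0.011], [0.196, -0.981, -0.0], [0.011, 0.003, -1.0]]
ft_force: [5.9, -0.2, 10.8]
grip_width: 0.0457
```

Emit:
arm_command --deltas '[-0.04,0,0,0,0.01,0,40,-0.05,0,0,0,0.02,0,40,-0.05,0,0,0,0.02,0,40]'

```text
t: 11.52
position: [0.447, -0.1025, 0.0327]
ee_rot: [[0.981, 0.196, 0.015], [0.196, -0.981, 0.0], [0.014, 0.003, -1.0]]
ft_force: [5.3, 0.4, 10.7]
grip_width: 0.0454
```

Emit:
arm_command --deltas '[-0.05,0,0,0,-0.03,0,40,-0.1,0,0,0,-0.06,0,40,-0.15,0,0,0,-0.07,0,40,-0.18,0,0,0,-0.07,0,40,-0.18,0,0,0,-0.07,0,40]'

```text
t: 12.15
position: [0.4402, -0.1038, 0.0326]
ee_rot: [[0.981, 0.195, 0.004], [0.195, -0.981, -0.002], [0.003, 0.002, -1.0]]
ft_force: [5.7, 1.5, 10.6]
grip_width: 0.046
```

Stroke reached the free end (block edge at plate x ≈ -123 mm) with about 10–13 N of contact throughout. Lifting straight up and levelling.

Emit:
arm_command --deltas '[0,0,-0.3,0,0.03,0,40,0,0,-1,0,0.07,0,40,0,0,-2.1,0,0.07,0,40,0,0,-3.2,0,0.07,0,40,0,0,-3.7,0,0.07,0,40,0,0,-3.7,0,0.07,0,40,0,0,-3.7,0,0.07,0,40,0,0,-3.7,0,0.07,0,40]'

```text
t: 13.15
position: [0.4337, -0.1041, 0.1762]
ee_rot: [[0.981, 0.192, -0.004], [0.192, -0.981, -0.0], [-0.004, -0.001, -1.0]]
ft_force: [0.2, 0.1, -3.3]
grip_width: 0.0456
```

Emit:
arm_command --deltas '[0.5,-0.7,0,0,0,0,40,1.3,-1.8,0,0,0,0,40,2.1,-2.9,0,0,0,0,40,2.9,-4.1,0,0,0,0,40,3.6,-5.2,0,0,0,0,40,3.85,-6.2,0,0,0,0.5,40,3.95,-7.2,0,0,0,1.2,40,4,-8.2,0,0,0,2,40]'

```text
t: 14.15
position: [0.528, 0.2497, 0.1759]
ee_rot: [[0.987, -0.159, -0.003], [-0.159, -0.987, -0.002], [-0.002, 0.002, -1.0]]
ft_force: [0.3, -0.6, -3.5]
grip_width: 0.046
```

```bash
python3 - <<'E'
from h import *
o=telemetry.get_obs();T=o["ee_rot"];print(o["position"],T.round(3),o["joints"])
print(T.T@(np.array([.491,.413,.176])-o["position"])/.04, (-80-np.degrees(np.arctan2(T[1,0],T[0,0])))/-10)
E
```

```text
[0.52802399 0.24967596 0.17589063] [[ 0.987 -0.159 -0.003]
 [-0.159 -0.987 -0.002]
 [-0.002  0.002 -1.   ]] [ 7.18714538e-01  3.64113627e-01 -1.76493764e-01 -2.32216761e-04
 -1.03355223e+00  6.92425803e-01]
[-1.5634295  -3.88382129 -0.00869827] 7.084539529637564
```

Emit:
arm_command --deltas '[-0.2,-0.5,0,0,0,0.9,40,-0.4,-1,0,0,0,1.8,40,-0.6,-1.6,0,0,0,2.7,40,-0.8,-2.2,0,0,0,3.6,40,-1.1,-2.8,0,0,0,4.5,40,-1.4,-3.3,0,0,0,5.4,40,-1.5,-3.7,0,0,0,6.3,40,-1.5,-3.7,0,0,0,7.1,40]'

```text
t: 15.15
position: [0.4915, 0.405, 0.1756]
ee_rot: [[0.172, -0.985, -0.002], [-0.985, -0.172, -0.002], [0.002, 0.002, -1.0]]
ft_force: [0.7, -0.8, -2.5]
grip_width: 0.0458
```

Emit:
arm_command --deltas '[0,0,0,0,0,0,40,0,0,0,0,0,0,40,0,0,0,0,0,0,40]'

```text
t: 15.52
position: [0.4923, 0.4038, 0.1775]
ee_rot: [[0.176, -0.984, -0.0], [-0.984, -0.176, -0.0], [0.0, 0.0, -1.0]]
ft_force: [0.8, -0.3, -2.9]
grip_width: 0.0458
```

```bash
python3 - <<'E'
from h import *
im,K,R,p,o=grab("wrist","w3.png"); T=o["ee_rot"];print(o["position"],T.round(4),o["joints"][5])
# held block: expected top-face features if TCP 15.5mm above underside
for n,q in dict(thick=(.031,-.012*-1*-1,-.0125),cA=(.042,.023,-.0125),cB=(.042,-.023,-.0125)).items(): print(n,proj(o["position"]+T@np.array(q),K,R,p))
cv2.imwrite('pics/w3b.png',cv2.resize(im[20:260,120:440],(800,600),interpolation=cv2.INTER_CUBIC))
E
```

```text
[0.49229093 0.40376496 0.17746064] [[ 1.763e-01 -9.843e-01 -4.000e-04]
 [-9.843e-01 -1.763e-01 -5.000e-04]
 [ 4.000e-04  5.000e-04 -1.000e+00]] -0.7634074619220638
thick [256.94327494 212.7189206 ]
cA [334.49688791 189.0465233 ]
cB [231.87769959 189.02551956]
```

View pics/w3b.png

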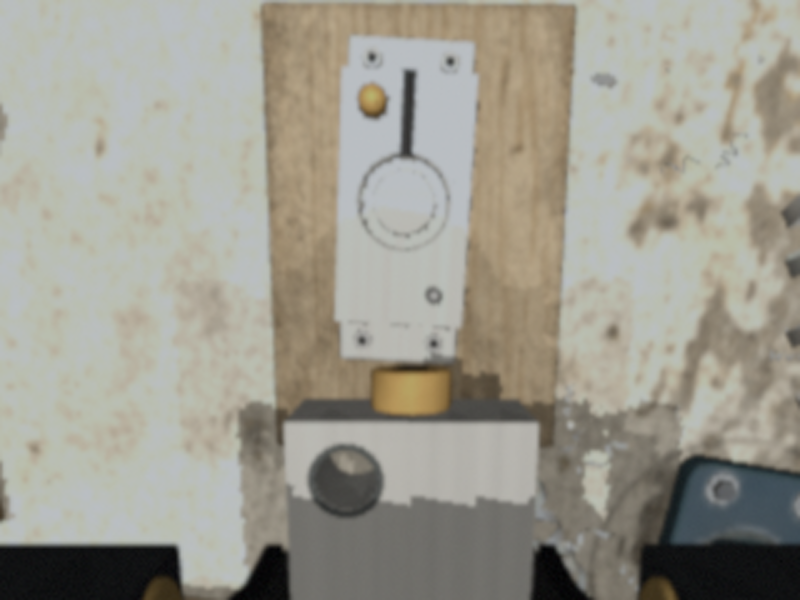

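The wrist view shows the lower half clearly. In crop coordinates: brass thick pin (371,99), thin pin (433,295), block-top corners (344,67), (478,74), (463,325), (335,318). The held block's bush is towards the thick-pin end, with its hole at (346,480). Everything matches the description.

```bash
cat > m.py <<'E'
from h import *
im,K,R,p,o=grab("wrist"); T=o["ee_rot"];t=o["position"]; print("TCP",t)
f=lambda c:(c[0]/2.5+119.8,c[1]/2.5+19.8)  # cubic resize half-pixel
c=im.astype(int);s=(c[...,2]-c[...,0])
sub=s[45:75,258:280]>45; n,l,st,ce=cv2.connectedComponentsWithStats(sub.astype(np.uint8)); i=1+np.argmax(st[1:,4]); a=ce[i]+[258,45]; print("brass blob px",a,st[i], "from crop",f((371,99)))
A=ray(a,.050,K,R,p); B=ray(f((433,295)),.052,K,R,p); d=B-A
print("pins",A,B,np.linalg.norm(d[:2]),"mid",(A+B)/2,"yaw",np.degrees(np.arctan2(d[1],d[0])-np.arctan2(24,62)))
C=np.array([ray(f(q),.040,K,R,p) for q in[(344,67),(478,74),(463,325),(335,318)]]); e=C[2]+C[3]-C[0]-C[1]
print("corners ctr",C.mean(0),"yaw",np.degrees(np.arctan2(e[1],e[0])),"sizes",np.linalg.norm(e)/2,np.linalg.norm(C[0]-C[1]),np.linalg.norm(C[3]-C[2]))
zt=t[2]-.0155+.028
H=ray(f((346,480)),zt,K,R,p);L=ray(f((286,420)),zt,K,R,p);Q=ray(f((538,421)),zt,K,R,p)
for n,X in(("hole",H),("cL",L),("cR",Q)): print("held",n,(T.T@(X-t)).round(4))
e=Q-L;print("width",np.linalg.norm(e),"tool x ang",np.degrees(np.arctan2(T[1,0],T[0,0])))
E
python3 m.py
```

```text
TCP [0.49230979 0.40382149 0.1776125 ]
brass blob px [268.43  59.41] [  6   9  10  12 100] from crop (268.2, 59.400000000000006)
pins [0.52585568 0.28513277 0.05      ] [0.49471434 0.3428794  0.052     ] 0.06560836175627333 mid [0.51028501 0.31400609 0.051     ] yaw 97.17563284590919
corners ctr [0.50985344 0.31340066 0.04      ] yaw 97.17777264423162 sizes 0.0828926936612997 0.04500643265226662 0.04642027514969884
held hole [ 0.0314 -0.0114 -0.0125]
held cL [ 0.0426 -0.0219 -0.0125]
held cR [ 0.0424  0.0232 -0.0125]
width 0.04515000112148854 tool x ang -79.86189692818878
```

Pin midpoint (0.5103, 0.3140) and block-corner centre (0.5099, 0.3134) agree, and both give yaw 97.2°. One closer look with the yaw corrected, then the final move.

Emit:
arm_command --deltas '[-0.1,-0.1,0.4,0,0,0.1,40,-0.2,-0.19,0.8,0,0,0.2,40,-0.34,-0.19,1.2,0,0,0.3,40,-0.34,-0.19,1.6,0,0,0.3,40,-0.34,-0.19,1.65,0,0,0.3,40,-0.34,-0.19,1.65,0,0,0.3,40,-0.34,-0.19,1.65,0,0,0.3,40]'

```text
t: 16.5
position: [0.4977, 0.4192, 0.1127]
ee_rot: [[0.124, -0.992, 0.001], [-0.992, -0.124, 0.001], [-0.001, -0.001, -1.0]]
ft_force: [0.1, -0.2, -2.5]
grip_width: 0.0457
```

```bash
python3 - <<'E'
from h import *
im,K,R,p,o=grab("wrist","w4.png"); T=o["ee_rot"];print(o["position"],T.round(4),o["joints"][5])
cv2.imwrite('pics/w4b.png',cv2.resize(im[20:260,120:440],(800,600),interpolation=cv2.INTER_CUBIC))
E
```

```text
[0.49773029 0.41915403 0.11271049] [[ 0.1239 -0.9923  0.0012]
 [-0.9923 -0.1239  0.0013]
 [-0.0011 -0.0014 -1.    ]] -0.824106485679617
```

View pics/w4b.png

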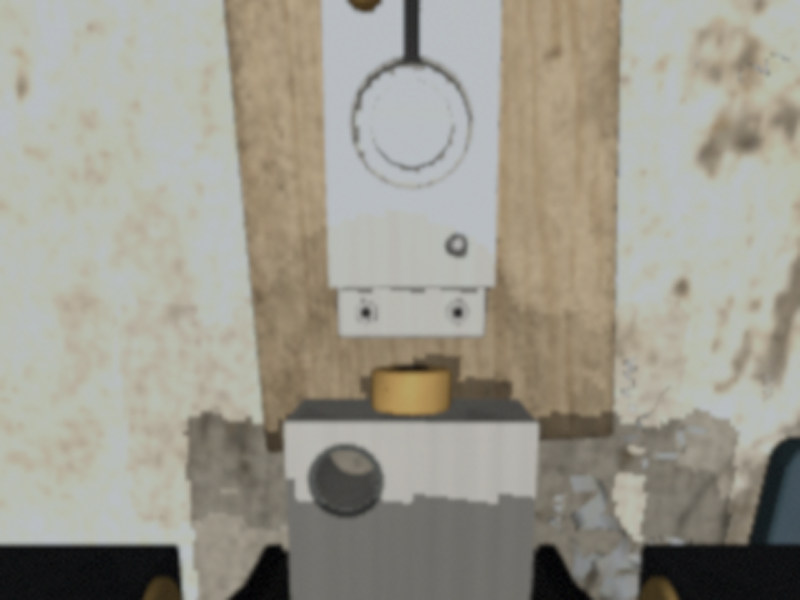

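The closer view shows the channel (412,30) in line with the bush (411,390), the thin pin at crop (457,244), and the thick pin just above the crop. Re-measuring at this height.

```bash
python3 - <<'E'
from h import *
im,K,R,p,o=grab("wrist"); T=o["ee_rot"];t=o["position"]; print("TCP",t)
f=lambda c:(c[0]/2.5+119.8,c[1]/2.5+19.8)
c=im.astype(int);s=c[...,2]-c[...,0]
sub=s[0:40,252:281]>45; n,l,st,ce=cv2.connectedComponentsWithStats(sub.astype(np.uint8)); i=1+np.argmax(st[1:,4]); a=ce[i]+[252,0]; print("brass",a,st[i])
A=ray(a,.050,K,R,p); B=ray(f((457,243)),.052,K,R,p); d=B-A; M=(A+B)/2
print("pins",A,B,np.linalg.norm(d[:2]),"mid",M,"yaw",np.degrees(np.arctan2(d[1],d[0])-np.arctan2(24,62)))
L=ray(f((329,286)),.04,K,R,p);Q=ray(f((495,288)),.04,K,R,p);e=L-Q;print("+x end of base",(L+Q)/2,np.linalg.norm(e),"yaw",np.degrees(np.arctan2(e[1],e[0]))-270+180)
yaw=np.radians(97.2);print("ctr from end",((L+Q)/2)[:2]-.042*np.array([np.cos(yaw),np.sin(yaw)]))
print("tool x ang",np.degrees(np.arctan2(T[1,0],T[0,0])))
print("move to mid, tool units",T.T@(np.r_[.5106,.3142,.0725]-t)/.04)
E
```

```text
TCP [0.49768681 0.4191258  0.11271369]
brass [264.48717949  12.11282051] [  6   4  14  17 195]
pins [0.52588118 0.2853995  0.05      ] [0.49466247 0.34282024 0.052     ] 0.06535861453135408 mid [0.51027182 0.31410987 0.051     ] yaw 97.37093532974411
+x end of base [0.50477847 0.35550045 0.04      ] 0.04606605382022649 yaw -83.53810684727608
ctr from end [0.51004247 0.31383163]
tool x ang -82.88678360894428
move to mid, tool units [2.64413382 0.00577846 1.00216976]
```

Both heights agree: pin midpoint (0.5103, 0.3141), yaw 97.2–97.4°. Moving over the pins at this height.

Emit:
arm_command --deltas '[0.3,0,0,0,0,0,40,0.8,0,0,0,0,0,40,1.3,0,0,0,0,0,40,1.8,0,0,0,0,0,40,2.3,0,0,0,0,0,40,2.64,0,0,0,0,0,40,2.64,0,0,0,0,0,40,2.64,0,0,0,0,0,40]'

```text
t: 17.6
position: [0.5106, 0.3145, 0.1119]
ee_rot: [[0.124, -0.992, 0.001], [-0.992, -0.124, 0.0], [-0.0, -0.001, -1.0]]
ft_force: [-0.6, 1.3, -2.8]
grip_width: 0.0458
```

Emit:
arm_command --deltas '[0,0,0.3,0,0,0,40,0,0,0.6,0,0,0,40,0,0,0.8,0,0,0,40,0,0,0.9,0,0,0,40,0,0,0.95,0,0,0,40,0,0,0.95,0,0,0,40,0,0,0.95,0,0,0,40]'

```text
t: 18.48
position: [0.5106, 0.3142, 0.0742]
ee_rot: [[0.124, -0.992, 0.001], [-0.992, -0.124, 0.001], [-0.0, -0.001, -1.0]]
ft_force: [-0.2, 1.1, -1.7]
grip_width: 0.0457
```

```bash
python3 - <<'E'
from h import *
o=telemetry.get_obs();T=o["ee_rot"];t=o["position"];print(t,T.round(4),np.degrees(np.arctan2(T[1,0],T[0,0])))
print(T.T@(np.r_[.5107,.3143,.0727]-t)/.04)
grab("side","s2.png");im=cv2.imread("pics/s2.png")
_,K,R,p,_=grab("side");u=proj([.51,.314,.06],K,R,p);print(u);x,y=map(int,u)
w=grab("wrist")[0]
v=np.vstack([cv2.resize(im[y-30:y+30,x-80:x+80],(800,300),interpolation=cv2.INTER_CUBIC),cv2.resize(w[80:260,60:540],(800,300),interpolation=cv2.INTER_CUBIC)])
cv2.imwrite("pics/c5.png",v)
E
```

```text
[0.51062143 0.31421569 0.07416427] [[ 1.238e-01 -9.923e-01  6.000e-04]
 [-9.923e-01 -1.238e-01  6.000e-04]
 [-5.000e-04 -7.000e-04 -1.000e+00]] -82.88571345771793
[-0.00183031 -0.00218495  0.03660908]
[202.07278101 181.18490264]
```

View pics/c5.png

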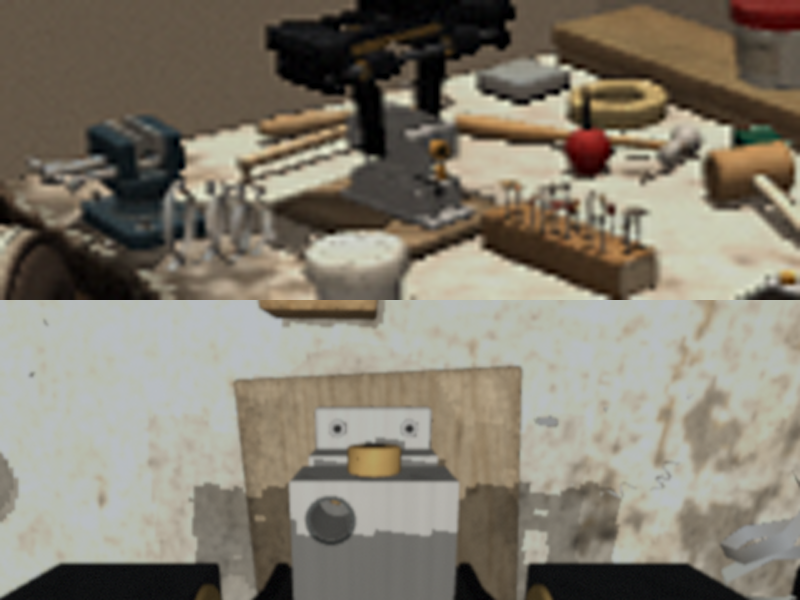

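The block hangs over the base: bush at (374,460) centred between the flange screws (337 and 409), and a gap with the brass pin visible below in the side view. Final trim of about 1.2 mm down.

Emit:
arm_command --deltas '[0,0,0.015,0,0,0,40,0,0,0.03,0,0,0,40,0,0,0.03,0,0,0,40,0,0,0.03,0,0,0,40,0,0,0.03,0,0,0,40,0,0,0.03,0,0,0,40]'

```text
t: 19.38
position: [0.5104, 0.314, 0.0726]
ee_rot: [[0.124, -0.992, -0.0], [-0.992, -0.124, -0.0], [0.0, 0.0, -1.0]]
ft_force: [0.9, -0.9, -2.2]
grip_width: 0.0458
```

```bash
python3 - <<'E'
from h import *
im,K,R,p,o=grab("wrist","w6.png");T=o["ee_rot"];t=o["position"];print(t,T.round(4),o["ft_force"],o["grip_width"],o["joint_velocities"].round(3))
# through-hole brass: centroid vs. hole
c=im.astype(int);s=c[...,2]-c[...,0]
x,y=60+int(330*.6),80+int(220*.6);print(x,y)
sub=(s[y-14:y+15,x-14:x+15]>30).astype(np.uint8);n,l,st,ce=cv2.connectedComponentsWithStats(sub);print([(ce[i]+[x-14,y-14],st[i,4]) for i in range(1,n)])
print("pin tip expected px",proj([.52588,.2853,.052],K,R,p))
yw=np.radians(97.2);u=np.array([np.cos(yw),np.sin(yw),0])
h=t+T@np.array([.0314,-.0114,.0157-.0001]);print("hole mouth",h,"vs pin",[.52588,.2853])
h2=t+T@np.array([-.031+.0004,.012+.0006,.0156]);print("thin",h2,"vs",[.49468,.34285])
cv2.imwrite('pics/w6b.png',cv2.resize(im[y-32:y+33,x-40:x+90],(800,400),interpolation=cv2.INTER_CUBIC))
E
```

```text
[0.51040686 0.31403034 0.07257627] [[ 0.1238 -0.9923 -0.    ]
 [-0.9923 -0.1238 -0.    ]
 [ 0.      0.     -1.    ]] [ 0.91921651 -0.93603091 -2.20634037] 0.045809690906059755 [ 0.001 -0.001 -0.001  0.001  0.003 -0.   ]
258 212
[(array([261. , 201.5]), np.int32(18))]
pin tip expected px [262.13276901 198.28848559]
hole mouth [0.52560666 0.28428312 0.05697662] vs pin [0.52588, 0.2853]
thin [0.49411497 0.34283458 0.05697595] vs [0.49468, 0.34285]
```

View pics/w6b.png

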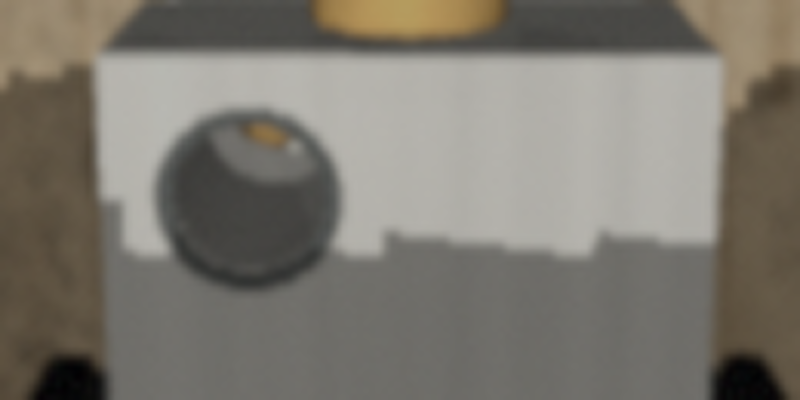

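Brass of the thick pin shows through the drilled hole (crop (265,132)) within 3 px of its predicted place. The hole-to-pin error averages about 0.5 mm, the block is level, the gap is ≈5 mm and the arm is at rest. Handing in.

```bash
python3 -c "
from cell import manip; print(manip.job_done())"
```

```text
the job is handed in; nothing more can be done
None
```

The upper mould half was lapped and is now held over the pins, and the job is handed in. `job_done()` gives no verdict, so everything below is from my own checks.

**Stroke:** I drew the block in one pass from beside the clamp strip to the free end, covering about 132 mm at roughly 45 mm/s.
- The force readings put contact at about 10–14 N, within the 4–40 N asked for.
- The stroke slowed almost to a stop about 7 mm short of the end, still pressed down, because friction held the block back. I then pressed on to the free end without lifting.
- The wrist tilted up to 0.015 rad under friction, worst at that near-stop. The tool height stayed constant, but I could not see directly whether the underside stayed perfectly flat.

**Final pose:** I carried it over the bur block to the lower half and stopped with the underside at about 57 mm, which is roughly 5 mm above the pin tips. It is level to under 0.001 rad and still gripped at 45.8 mm.
- Two wrist views put the middle of the pins at (0.510, 0.314), and the tool stands within 0.2 mm of that.
- In the last view, the thick pin's brass shows through its hole. Compared hole by hole, the offsets were about 1.1 mm (thick) and 0.6 mm (thin). The measured pin spacing came out 1 mm short, so part of this is camera scale error.
- The force readings show only the block's weight, so it is not touching the pins.

**Surroundings:** I felt no contact with anything else, and the jar and bur block looked in place in the last side view. I did not measure the positions of the loose items again at the end.

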